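# Close and latch the bottle case

## Task

Gently push the sliding lid of the wooden bottle case fully home, then push the wooden turn button round until it lies square across the lid behind the batten, so that the lid cannot slide back. Only push with the fingertips, gripping nothing: do not lift the case or shove it along, leave the bottle, the tin and the bung where they stand, and finish clear of everything.

Things in the scene. Friction and masses are not known exactly. Their poses are not given: they have to be found in the camera images.
- case: Pine bottle case (all sizes here in mm), loose on the table, 320 long (own x) x 130 wide (own y) x 100 high, walls 12, about 1.8 kg complete with the bottle in it. Origin: centre of its underside; own z up. Its lid slides shut towards own +x, and while open sticks out past the -x end. The lid's top lies 98 above the underside, the side walls' tops 100.
- lid (a joint): Sliding pine lid, 308 long x 104 wide x 10 thick, running in the side walls. Value in m: how far it is drawn out towards the case's -x; 0 = fully home against its stop, at most 0.16. It stays where it is left; it takes about 2 N to slide it, while the whole case begins to slide at some 6 to 10 N.
- batten (a point): Point on the lid: centre of the outer (case -x) face of the pine batten fixed across the lid. The batten is 64 long (case y), 20 thick (case x) and rises 24 above the lid's top; this point is 12 above the lid's top. Pushing this face towards case +x shuts the lid; with the lid home it lies at case x = -94, y = 0. Behind it the lid's top is bare.
- button (a joint): Wooden turn button, a flat bar 60 x 16 x 12 thick on top of the case's -y side wall near its -x end, turning about a vertical screw. Value in rad: 0 = pointing to case -x along the side wall, negative (to -0.6) = pointing away outwards, 1.57 = at its stop, pointing to case +y across the lid just behind the closed batten (4 mm clear of it). It turns clockwise seen from above, stays where it is left, and takes about 1 N at its peg. It cannot go across unless the lid is home.
- pivot (a point): The turn button's screw axis, at the top of the bar (113 above the case's underside), at case x = -106, y = -59. The bar runs from 8 behind it to 52 in front.
- peg (a point): Centre of the top of the round wooden peg on the turn button, 14 in diameter, rising 20 above the bar's top, 43 from the screw axis along the bar.
- bottle: Bystander: closed green glass bottle standing upright, 66 in diameter, 240 high. Origin: centre of its underside.
- tin: Bystander: round white tin with a lid, 100 in diameter, 103 high. Origin: centre of its underside.
- bung: Bystander: wooden barrel bung, a cone 44 to 56 in diameter, 45 high. Origin: centre of its underside.

How it is judged:
On the way, in this order (a step that is already met when the one before it is completed fails the run):
1. the lid is pushed fully home (value of joint lid below 0.004 m), for 0.2 s.
2. then the turn button is swung across it (value of joint button above 1.4 rad and value of joint lid below 0.004 m), for 0.2 s.
At the end, for the whole second after the job is handed in: The lid is home within 4 mm, the turn button lies across it within 10 degrees of square, the case stands flat, at rest and within 40 mm of where it began, and the bottle, tin and bung are within 20 mm of where they stood (all of step 2 and distance of case from where it was at the start of the episode below 0.04 m and linear speed of case below 0.01 m/s and angle between case's own z axis and vertical below 0.05 rad and distance of each of bottle, tin, bung from where it was at the start of the episode below 0.02 m); the robot touches nothing.
It fails at once if the case is lifted (12 mm) or tipped (height (world z) of case above 0.012 m or angle between case's own z axis and vertical above 0.12 rad).
It fails at once if the case is shoved more than 40 mm (distance of case from where it was at the start of the episode above 0.04 m).
It fails at once if the lid is rammed or clamped (over 35 N) (contact force between lid and the fingers above 35 N).
It fails at once if the bottle, tin or bung is moved more than 20 mm, lifted or tipped (distance of any of bottle, tin, bung from where it was at the start of the episode above 0.02 m or angle between any of bottle, tin, bung's own z axis and vertical above 0.2 rad).
It also fails if it takes over 45 s, if anything falls off the work surface, if the arm or the gripper's body presses on something with over 40 N, if the wrist force passes 120 N, or if a joint passes its speed limit or range.

## Robot

A 6-joint arm with a two-finger parallel gripper is mounted at the origin on the work surface. World frame = base frame: x ahead of the robot, y to its left, z up, the work surface at z = 0. Lengths are in m, angles in rad, forces in N, time in s.
With the tool pointing down it reaches from about 0.225 to 0.875 m from the base axis. Payload 3.4 kg.
Tool frame: the origin (TCP) lies between the finger pads; the fingertips stand 25 mm ahead of it and the grasp point (between the pads) lies 6 mm ahead of it (manip.tips_ahead is the distance from the TCP to the fingertips, in m); z points along the fingers, x is the direction in which the jaws open and shut, and the axes are right-handed (so a half turn about z gives the same grasp; the last joint's range is limited). The gripper opens to 85 mm and grips with 20 to 120 N. Pads are 22 mm wide; open, the fingers measure 114 mm over their backs; the gripper's body (76 mm by 85 mm) begins 54 mm behind the grasp point. The pads swing forward as they close: fully open they stand 13 mm farther back than shut.
Start: joints at [-1.327, 0.276, 1.505, -0, 1.361, -0.121], TCP at [0.205, -0.537, 0.256] pointing down, gripper open.
Joint ranges: [-2.89, 2.89], [-0.75, 2.08], [0.22, 2.7], [-1.18, 4.32], [0.11, 2.71], [-2.7, 2.7]. Speed limits (rad/s): [2.57, 2.57, 3.14, 3.14, 3.14, 3.14].

## Interface

Orientations are given as a unit quaternion [w, x, y, z].
In Python, from rig import manip gives the robot as it stands. The module is installed in compiled form; this text tells all that it offers.
- The arm moves only by the tool send_rows, never from a script. Its argument "plan" is a list of rows, each an object with "linear": the shift along the tool's x, y, z in m, a list of three; "delta_rot": the turn, a rotation vector about the tool's x, y, z in degrees, a list of three; "fingers": the finger opening in m, from 0 to 0.0854. A call has 1 to 12 rows; each row shifts and turns the pose as measured when the row begins, along the tool's axes as they then stand; what a row does not reach is not made up. A row lasts 1/12 s, in which the tool goes at most 41.7 mm and 7.16 degrees, less where a joint would pass 70% of its speed; a pose out of reach is approached as far as the arm can. A call with a gripper value outside its range is refused whole. The fingers move at their own pace and stop on an object; "force" is the grip in N (left out, the last holds). Time passes only in rows, so rows that do not move let the fingers close. It gives the time, the measured TCP pose, the force and the opening at its end, in the units of the state.
- manip.get_state(): the state, without advancing time (a new reading comes with each control period).
- manip.get_image(name): name is "scene" or "top" or "wrist"; returns the picture (384x512x3 uint8, red, green, blue); there is no depth.
- manip.camera_info(name): a dict with "K" (3x3 intrinsics, pixels), "rvec" (rotation vector, rad) and "tvec" (3), from world to camera coordinates, as OpenCV has them. Camera axes: x right, y down, z forward; pixel columns grow to the right and rows downward; lengths in m; the calibration is good to about 2 mm. A picture is of the moment at which its call begins: read the wrist's pose just before it. camera_info takes no time and is no camera call; for the wrist camera it gives the pose at the moment of the call.
- manip.sign_off(): hands the job in, once; it reports no verdict.
Trained networks look in the newest picture that a camera, given by its name, has taken for a name from the list of things; names that differ only in an ending like _2 or _b are one class to them, and where a whole thing is asked for, a point or a joint stands for the part that bears it (a point fixed in the world has none). Each returns a list of dicts, best first, with "p" (0 to 1); they miss things now and then, are a little off and sometimes report something else, mostly with a low value. They report only what shows in the picture. A call takes as long as a camera call.
- manip.find_in(thing, camera): "extent" ([left, top, right, bottom] in pixels, round what is visible of it).
- manip.masks_of(thing, camera): "pixels" (384x512 bool, what is visible of it) and "extent" ([left, top, right, bottom] in pixels, round what is visible of it).
The state is a dict: "clock": time; "qpos": joint angles; "qd": joint speeds; "effort": joint torques, N m; "position": TCP position; "ee_rot": TCP orientation; "contact_force": force on the tool from outside, world axes, zero at the start; "moment": the same for the moment, N m; "width": finger opening in m.
Only numpy, scipy, OpenCV 4.12 (cv2) and the standard library are available. Lean on these libraries where they do the work, as an engineer would, in place of code of your own. Each camera call takes 0.05 s, during which the arm holds its last target. There are 200 camera calls.

## Working session

There is one attempt and no reset: what is moved stays moved. The work goes in short steps, Python scripts to look and compute and a tool call to move; the robot and the scene stay as the last step left them, time stands still between calls to the robot, and variables do not carry over. Pictures are saved under pics/ and viewed, about 8 in all and at most 12, crops included, and the job is handed in when it is done.

Besides the shell and the picture viewer there is one more tool, called as a command line: name --argument value ..., lists and objects as JSON in quotes. send_rows: Moves the arm, as the interface text tells. Its arguments: {"type":"object","properties":{"plan":{"type":"array","items":{"type":"object","properties":{"linear":{"type":"array","items":{"type":"number"}},"delta_rot":{"type":"array","items":{"type":"number"}},"fingers":{"type":"number"}}}},"force":{"type":"number"}},"required":["plan"]}

```bash
mkdir -p pics
cat > h.py <<'E'
import numpy as np, cv2
from rig import manip
def cam(n):
    c=manip.camera_info(n); K=np.array(c["K"],float); R=cv2.Rodrigues(np.array(c["rvec"],float))[0]; t=np.array(c["tvec"],float).ravel()
    return K,R,t
def ray(n,uv,z):
    K,R,t=cam(n); d=R.T@np.linalg.inv(K)@np.array([uv[0],uv[1],1.]); o=-R.T@t
    return o+d*(z-o[2])/d[2]
def proj(n,P):
    K,R,t=cam(n); p=(K@(R@np.atleast_2d(P).T+t[:,None])).T; return p[:,:2]/p[:,2:]
E
python3 - <<'E'
from h import *
for n in ["top","scene"]:
    im=manip.get_image(n); cv2.imwrite(f"pics/{n}0.png",cv2.resize(im[:,:,::-1],(800,600)))
    K,R,t=cam(n); print(n,-R.T@t,R[2])
    for th in ["case","lid","batten","button","peg","bottle","tin","bung"]:
        print(th,[(np.round(d["extent"]).tolist(),round(d["p"],2)) for d in manip.find_in(th,n)[:2]])
print(manip.get_state())
E
```

```text
top [0.48575037 0.08378874 0.95634892] [ 0.10319243  0.00537444 -0.99464689]
case [([162.0, 158.0, 412.0, 275.0], 0.57)]
lid [([232.0, 180.0, 414.0, 273.0], 0.59)]
batten []
button [([315.0, 183.0, 348.0, 199.0], 0.67)]
peg [([262.0, 90.0, 315.0, 148.0], 0.62), ([315.0, 184.0, 351.0, 194.0], 0.54)]
bottle [([189.0, 58.0, 228.0, 127.0], 0.59)]
tin [([262.0, 89.0, 317.0, 146.0], 0.96)]
bung [([188.0, 264.0, 217.0, 295.0], 0.61), ([312.0, 183.0, 349.0, 200.0], 0.46)]
scene [ 0.80528616 -0.36456234  0.47096473] [-0.407373    0.73375706 -0.54373505]
case [([67.0, 171.0, 317.0, 346.0], 0.79)]
lid [([65.0, 200.0, 270.0, 342.0], 0.56)]
batten [([66.0, 202.0, 267.0, 340.0], 0.7)]
button [([195.0, 254.0, 217.0, 294.0], 0.92)]
peg [([192.0, 256.0, 222.0, 290.0], 0.66)]
bottle [([353.0, 148.0, 409.0, 283.0], 0.7)]
tin [([286.0, 251.0, 358.0, 350.0], 0.66)]
bung [([199.0, 192.0, 227.0, 207.0], 0.6)]
{'clock': 0.9, 'qpos': array([-1.32702142e+00,  2.75858848e-01,  1.50487203e+00, -1.24839495e-05,
        1.36068662e+00, -1.20997209e-01]), 'qd': array([ 1.49840882e-03, -1.18594900e-03,  4.95824431e-04,  3.67651240e-04,
        6.51936461e-05,  1.21207883e-03]), 'effort': array([ 1.41803753e-04, -4.16641760e+01, -2.46101260e+01,  1.38239739e-04,
        1.13594133e-04,  8.82916567e-06]), 'position': array([ 0.20512649, -0.53721293,  0.25636267]), 'ee_rot': array([ 6.25828583e-05,  8.23631845e-01, -5.67124834e-01,  6.15638642e-05]), 'contact_force': array([ 0.40525619, -0.07818501, -0.30783774]), 'moment': array([-0.02028201, -0.03170235,  0.03573154]), 'width': 0.08558869346131671}
```

View pics/top0.png

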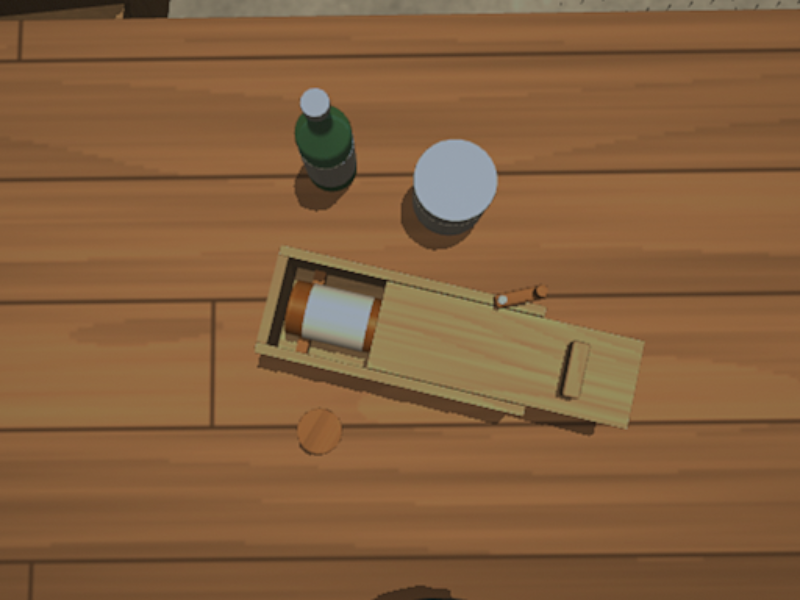

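View pics/scene0.png

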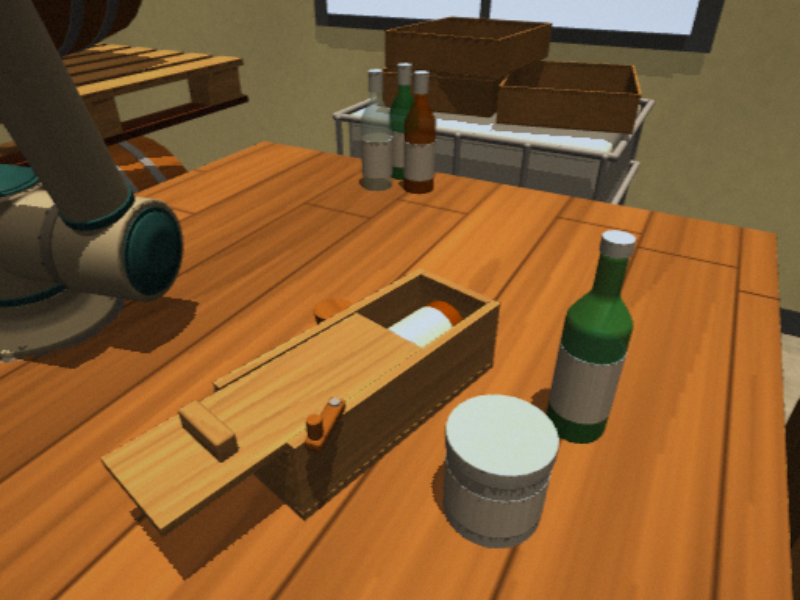

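```bash
cat > fit.py <<'E'
from h import *
from scipy.optimize import least_squares
s=.64
# (cam, px800, kind, local mm)
C=[("top",(283,248),"c",(160,-65,100)),("top",(258,352),"c",(160,65,100)),("top",(545,310),"c",(-160,-65,100)),("top",(523,412),"c",(-160,65,100)),
("top",(502,300),"c",(-106,-59,113)),("top",(541,291),"p",0),("top",(589,343),"l",(-94,-32,122)),("top",(577,398),"l",(-94,32,122)),("top",(572,341),"l",(-74,-32,122)),("top",(562,396),"l",(-74,32,122)),
("scene",(420,273),"c",(160,65,100)),("scene",(497,301),"c",(160,-65,100)),("scene",(305,515),"c",(-160,-65,0)),("scene",(335,402),"c",(-106,-59,113)),("scene",(314,419),"p",0)]
def pts(x):
    c,sn=np.cos(x[2]),np.sin(x[2]); out=[]
    for n,uv,k,l in C:
        if k=="p": l=(-106-43*np.cos(x[4]),-59+43*np.sin(x[4]),133)
        l=np.array(l,float)/1000
        if k=="l": l[0]-=x[3]
        out.append((x[0]+c*l[0]-sn*l[1],x[1]+sn*l[0]+c*l[1],l[2]))
    return np.array(out)
def res(x):
    P=pts(x); r=[]
    for (n,uv,k,l),p in zip(C,P): r.append(proj(n,p)[0]-np.array(uv)*s)
    return np.array(r).ravel()
a=ray("top",np.array([270,300])*s,.1);b=ray("top",np.array([534,361])*s,.1)
m=(a+b)/2;d=a-b
f=least_squares(res,[m[0],m[1],np.arctan2(d[1],d[0]),.1,0],loss="soft_l1")
print("case x y yaw lid button",np.round(f.x,4),"len",np.linalg.norm(d)); print(np.round(f.fun.reshape(-1,2) if f.fun.size==2*len(C) else f.fun,1))
P=pts(f.x)
for c,p in zip(C,P): print(c[0],c[2],c[3],np.round(p,4))
for nm,uv,z in [("tin",(456,180),.103),("bottle cap",(315,103),.24),("bung",(320,431),.045)]: print(nm,ray("top",np.array(uv)*s,z))
E
python3 fit.py
```

```text
case x y yaw lid button [ 0.5379  0.0684  1.3283  0.1173 -0.4452] len 0.31501537872172236
[[-1.5 -1.8]
 [-2.9  0.5]
 [ 1.1 -2.1]
 [ 0.3  2.9]
 [ 0.   0.1]
 [ 0.7 -0.6]
 [ 0.2  0.3]
 [ 0.6  0.8]
 [ 0.  -1. ]
 [-1.  -0.6]
 [-1.  -4.2]
 [ 1.7  0.1]
 [-0.5  2.7]
 [-0.4 -0.6]
 [-0.1 -1.5]]
top c (160, -65, 100) [0.6394 0.2081 0.1   ]
top c (160, 65, 100) [0.5132 0.2393 0.1   ]
top c (-160, -65, 100) [ 0.5625 -0.1026  0.1   ]
top c (-160, 65, 100) [ 0.4363 -0.0713  0.1   ]
top c (-106, -59, 113) [ 0.5697 -0.0487  0.113 ]
top p 0 [ 0.5783 -0.0908  0.133 ]
top l (-94, -32, 122) [ 0.5182 -0.1444  0.122 ]
top l (-94, 32, 122) [ 0.4561 -0.129   0.122 ]
top l (-74, -32, 122) [ 0.523 -0.125  0.122]
top l (-74, 32, 122) [ 0.4609 -0.1096  0.122 ]
scene c (160, 65, 100) [0.5132 0.2393 0.1   ]
scene c (160, -65, 100) [0.6394 0.2081 0.1   ]
scene c (-160, -65, 0) [ 0.5625 -0.1026  0.    ]
scene c (-106, -59, 113) [ 0.5697 -0.0487  0.113 ]
scene p 0 [ 0.5783 -0.0908  0.133 ]
tin [7.14204343e-01 3.13799371e-05 1.03000000e-01]
bottle cap [0.75869611 0.15342836 0.24      ]
bung [0.41861404 0.16741734 0.045     ]
```

send_rows --plan '[{"linear":[0,0,0],"delta_rot":[0,0,-7],"fingers":0},{"linear":[0,0,0],"delta_rot":[0,0,-7],"fingers":0},{"linear":[0,0,0],"delta_rot":[0,0,-7],"fingers":0},{"linear":[0,0,0],"delta_rot":[0,0,-7],"fingers":0},{"linear":[0,0,0],"delta_rot":[0,0,-7],"fingers":0},{"linear":[0,0,0],"delta_rot":[0,0,-7],"fingers":0},{"linear":[0,0,0],"delta_rot":[0,0,-7],"fingers":0},{"linear":[0,0,0],"delta_rot":[0,0,-6],"fingers":0}]' --force 40

```text
clock: 1.57
position: [0.2051, -0.5372, 0.2564]
ee_rot: [0.0, 0.994, -0.109, 0.0]
contact_force: [-0.2, -0.4, -0.4]
width: -0.0
```

```bash
cat >> h.py <<'E'
from scipy.spatial.transform import Rotation as Ro
CX,CY,YAW=.5379,.0684,1.3283
def w(x,y,z):  # case mm -> world
    c,s=np.cos(YAW),np.sin(YAW); return np.array([CX+(c*x-s*y)/1e3,CY+(s*x+c*y)/1e3,z/1e3])
def go(target):  # target: tip point, case mm; prints tool-frame shift (mm) and turn (deg)
    st=manip.get_state(); q=st["ee_rot"]; R=Ro.from_quat([q[1],q[2],q[3],q[0]])
    p=w(*target); p[2]+=.025
    c,s=np.cos(YAW),np.sin(YAW); Rg=Ro.from_matrix(np.array([[s,-c,0],[-c,-s,0],[0,0,-1.]]).T.T)
    d=p-st["position"]
    loc=w(0,0,0); v=st["position"]-loc
    print("t",round(st["clock"],2),"case-frame tip",np.round([1e3*(c*v[0]+s*v[1]),1e3*(-s*v[0]+c*v[1]),1e3*v[2]-25],1))
    print("turn",np.round((R.inv()*Rg).as_rotvec(degrees=True),2),"shift tool",np.round(1e3*R.inv().apply(d),1),"F",np.round(st["contact_force"],1),"w",st["width"])
E
python3 -c "
from h import *
go((-94-117.3-55,0,180))"
```

```text
t 1.57 case-frame tip [-667.8  177.6  231.4]
turn [ 0.01 -0.01  1.41] shift tool [ 187.4 -397.    51.3] F [-0.2 -0.4 -0.4] w -1.6238104540134046e-05
```

send_rows --plan '[{"linear":[0.0156,-0.033,0.002],"delta_rot":[0,0,1.4],"fingers":0},{"linear":[0.0156,-0.033,0.002],"fingers":0,"delta_rot":[0,0,0]},{"linear":[0.0156,-0.033,0.002],"fingers":0,"delta_rot":[0,0,0]},{"linear":[0.0156,-0.033,0.002],"fingers":0,"delta_rot":[0,0,0]},{"linear":[0.0156,-0.033,0.002],"fingers":0,"delta_rot":[0,0,0]},{"linear":[0.0156,-0.033,0.002],"fingers":0,"delta_rot":[0,0,0]},{"linear":[0.0156,-0.033,0.002],"fingers":0,"delta_rot":[0,0,0]},{"linear":[0.0156,-0.033,0.002],"fingers":0,"delta_rot":[0,0,0]},{"linear":[0.0156,-0.033,0.002],"fingers":0,"delta_rot":[0,0,0]},{"linear":[0.0156,-0.033,0.002],"fingers":0,"delta_rot":[0,0,0]},{"linear":[0.0156,-0.033,0.002],"fingers":0,"delta_rot":[0,0,0]},{"linear":[0,0,0],"fingers":0,"delta_rot":[0,0,0]}]'

```text
clock: 2.57
position: [0.4675, -0.2161, 0.2321]
ee_rot: [0.003, 0.992, -0.124, 0.003]
contact_force: [-0.1, -0.3, 0.7]
width: 0.0001
```

```bash
python3 -c "
from h import *
go((-94-117.3-40,0,104))
cv2.imwrite('pics/w1.png',manip.get_image('wrist')[:,:,::-1])
print(proj('wrist',[w(-211.3,y,122) for y in(-32,32)]+[w(-106,-59,113)]))"
```

```text
t 2.57 case-frame tip [-2.931e+02  1.000e-01  2.071e+02]
turn [ 0.28 -0.32 -0.3 ] shift tool [ -0.7 -42.3 102.9] F [-0.1 -0.3  0.7] w 7.899974973033597e-05
[[295.25402659  91.25904866]
 [213.9378181   91.76235207]
 [337.10947523 -66.47110647]]
```

View pics/w1.png

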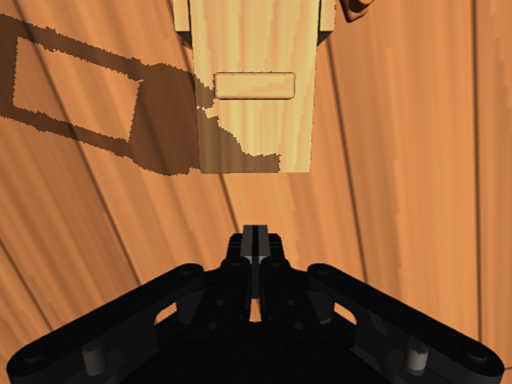

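send_rows --plan '[{"linear":[-0.0007,-0.02,0.02],"delta_rot":[0.28,-0.32,-0.3],"fingers":0},{"linear":[0,-0.02,0.02],"delta_rot":[0,0,0],"fingers":0},{"linear":[0,0,0.03],"delta_rot":[0,0,0],"fingers":0},{"linear":[0,0,0.02],"delta_rot":[0,0,0],"fingers":0},{"linear":[0,0,0],"delta_rot":[0,0,0],"fingers":0}]'

```text
clock: 3.03
position: [0.4763, -0.1824, 0.142]
ee_rot: [0.005, 0.993, -0.12, 0.002]
contact_force: [-0.2, 0.6, -1.1]
width: 0.0002
```

```bash
python3 -c "
from h import *
go((-94-117.3-11,0,105))"
```

```text
t 3.03 case-frame tip [-258.3   -0.5  117. ]
turn [ 0.53 -0.35  0.08] shift tool [ -0.5 -36.1  11.7] F [-0.2  0.6 -1.1] w 0.0001991080354385624
```

send_rows --plan '[{"linear":[-0.0005,0,0.0116],"delta_rot":[0.5,-0.3,0],"fingers":0},{"linear":[0,-0.01,0],"delta_rot":[0,0,0],"fingers":0},{"linear":[0,-0.008,0],"delta_rot":[0,0,0],"fingers":0},{"linear":[0,-0.006,0],"delta_rot":[0,0,0],"fingers":0},{"linear":[0,-0.004,0],"delta_rot":[0,0,0],"fingers":0},{"linear":[0,-0.004,0],"delta_rot":[0,0,0],"fingers":0},{"linear":[0,-0.004,0],"delta_rot":[0,0,0],"fingers":0},{"linear":[0,-0.004,0],"delta_rot":[0,0,0],"fingers":0}]'

```text
clock: 3.7
position: [0.4878, -0.1452, 0.1343]
ee_rot: [0.002, 0.992, -0.122, 0.004]
contact_force: [-0.4, -2.2, -1.0]
width: 0.0001
```

```bash
python3 -c "
from h import *
go((-94-11,0,105))"
```

```text
t 3.7 case-frame tip [-219.4   -2.6  109.3]
turn [ 0.21 -0.45 -0.15] shift tool [  -3.  -114.4    3.9] F [-0.4 -2.2 -1. ] w 6.74169277891058e-05
```

send_rows --plan '[{"linear":[-0.001,-0.006,0.001],"delta_rot":[0.2,-0.4,0],"fingers":0},{"linear":[-0.001,-0.008,0.001],"delta_rot":[0,0,0],"fingers":0},{"linear":[-0.001,-0.008,0.001],"delta_rot":[0,0,0],"fingers":0},{"linear":[0,-0.008,0],"delta_rot":[0,0,0],"fingers":0},{"linear":[0,-0.008,0],"delta_rot":[0,0,0],"fingers":0},{"linear":[0,-0.008,0],"delta_rot":[0,0,0],"fingers":0},{"linear":[0,-0.008,0],"delta_rot":[0,0,0],"fingers":0},{"linear":[0,-0.008,0],"delta_rot":[0,0,0],"fingers":0},{"linear":[0,-0.008,0],"delta_rot":[0,0,0],"fingers":0},{"linear":[0,-0.008,0],"delta_rot":[0,0,0],"fingers":0},{"linear":[0,-0.006,0],"delta_rot":[0,0,0],"fingers":0},{"linear":[0,-0.004,0],"delta_rot":[0,0,0],"fingers":0}]'

```text
clock: 4.7
position: [0.5102, -0.0509, 0.1327]
ee_rot: [0.002, 0.993, -0.121, 0.003]
contact_force: [0.4, -2.9, 1.6]
width: 0.0001
```

```bash
python3 -c "
from h import *
go((-94-11,0,105))"
```

```text
t 4.7 case-frame tip [-122.5   -1.8  107.7]
turn [ 0.17 -0.38 -0.05] shift tool [ -1.8 -17.5   2.6] F [ 0.4 -2.9  1.6] w 5.960457860497045e-05
```

send_rows --plan '[{"linear":[0,-0.002,0],"delta_rot":[0,0,0],"fingers":0},{"linear":[0,-0.002,0],"delta_rot":[0,0,0],"fingers":0},{"linear":[0,-0.002,0],"delta_rot":[0,0,0],"fingers":0},{"linear":[0,-0.002,0],"delta_rot":[0,0,0],"fingers":0},{"linear":[0,-0.002,0],"delta_rot":[0,0,0],"fingers":0}]'

```text
clock: 5.12
position: [0.5129, -0.0398, 0.1325]
ee_rot: [0.002, 0.993, -0.121, 0.003]
contact_force: [0.2, -0.8, 1.7]
width: -0.0004
```

```bash
python3 -c "
from h import *
go((-94-11,0,105))"
```

```text
t 5.12 case-frame tip [-111.    -1.7  107.5]
turn [ 0.18 -0.35 -0.02] shift tool [-1.7 -6.1  2.5] F [ 0.2 -0.8  1.7] w -0.0003623004447023319
```

Near home now; creep with force checks.

send_rows --plan '[{"linear":[0,-0.0015,0],"delta_rot":[0,0,0],"fingers":0},{"linear":[0,-0.0015,0],"delta_rot":[0,0,0],"fingers":0}]'

```text
clock: 5.28
position: [0.5136, -0.0369, 0.1325]
ee_rot: [0.002, 0.993, -0.121, 0.003]
contact_force: [0.1, -0.8, 1.2]
width: -0.0003
```

send_rows --plan '[{"linear":[0,-0.0015,0],"delta_rot":[0,0,0],"fingers":0},{"linear":[0,-0.0015,0],"delta_rot":[0,0,0],"fingers":0}]'

```text
clock: 5.45
position: [0.5143, -0.034, 0.1325]
ee_rot: [0.002, 0.993, -0.122, 0.003]
contact_force: [-0.7, -4.9, 2.0]
width: -0.0001
```

send_rows --plan '[{"linear":[0,-0.001,0],"delta_rot":[0,0,0],"fingers":0},{"linear":[0,-0.001,0],"delta_rot":[0,0,0],"fingers":0}]'

```text
clock: 5.62
position: [0.5143, -0.0339, 0.1325]
ee_rot: [0.004, 0.993, -0.121, 0.002]
contact_force: [-0.7, -5.9, 0.6]
width: 0.0001
```

```bash
python3 -c "
from h import *
go((-94-11,0,105))
im=manip.get_image('scene');cv2.imwrite('pics/s2.png',cv2.resize(im[140:384,40:400][:,:,::-1],None,fx=2.2,fy=2.2,interpolation=2))
a=manip.get_image('top');cv2.imwrite('pics/t2.png',cv2.resize(a[140:300,140:420][:,:,::-1],None,fx=2.8,fy=2.8,interpolation=2))"
```

```text
t 5.62 case-frame tip [-105.    -1.7  107.5]
turn [ 0.48 -0.33  0.03] shift tool [-1.7 -0.   2.5] F [-0.7 -5.9  0.6] w 7.587876909719955e-05
```

View pics/s2.png

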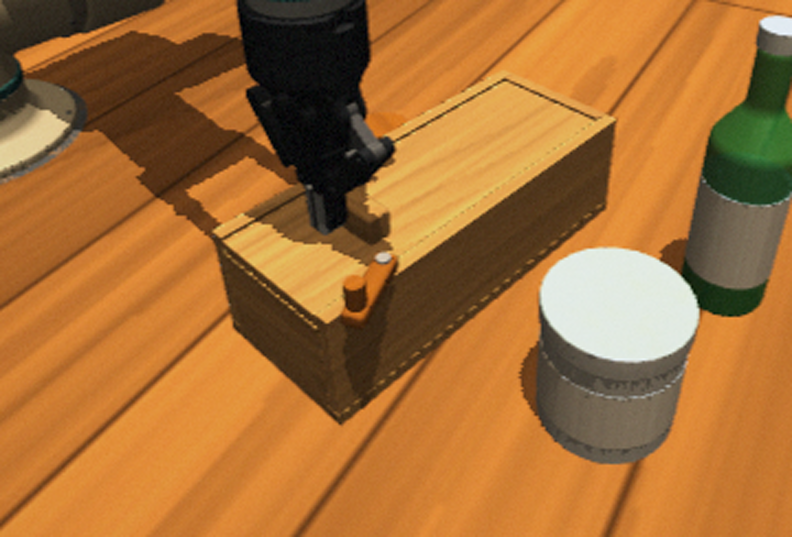

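send_rows --plan '[{"linear":[0,0.01,0],"delta_rot":[0,0,0],"fingers":0},{"linear":[0,0.015,-0.01],"delta_rot":[0.5,-0.3,0],"fingers":0},{"linear":[0,0.01,-0.03],"delta_rot":[0,0,0],"fingers":0},{"linear":[0,0,-0.03],"delta_rot":[0,0,0],"fingers":0},{"linear":[0.03,0,0],"delta_rot":[0,0,0],"fingers":0},{"linear":[0.03,0,0],"delta_rot":[0,0,0],"fingers":0},{"linear":[0.03,0,0],"delta_rot":[0,0,0],"fingers":0},{"linear":[0.015,0,0],"delta_rot":[0,0,0],"fingers":0},{"linear":[0,0,0],"delta_rot":[0,0,0],"fingers":0}]'

```text
clock: 6.47
position: [0.6046, -0.0937, 0.2021]
ee_rot: [-0.006, 0.993, -0.122, -0.005]
contact_force: [0.7, -0.5, -0.8]
width: 0.0001
```

```bash
python3 -c "
from h import *
go((-144,-112,119))
cv2.imwrite('pics/w3.png',manip.get_image('wrist')[:,:,::-1])
print(proj('wrist',[w(-106,-59,113),w(-144.8,-77.5,133)]))"
```

```text
t 6.47 case-frame tip [-141.3 -103.6  177.1]
turn [-0.62  0.69 -0.1 ] shift tool [ 9.1  3.3 58. ] F [ 0.7 -0.5 -0.8] w 0.00010140210926849291
[[200.28283775 159.79424484]
 [222.63394837 216.52234993]]
```

View pics/w3.png

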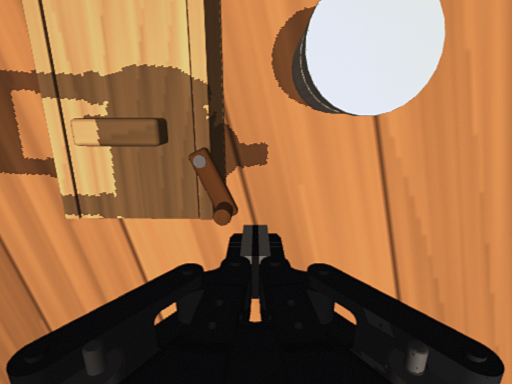

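View pics/t2.png

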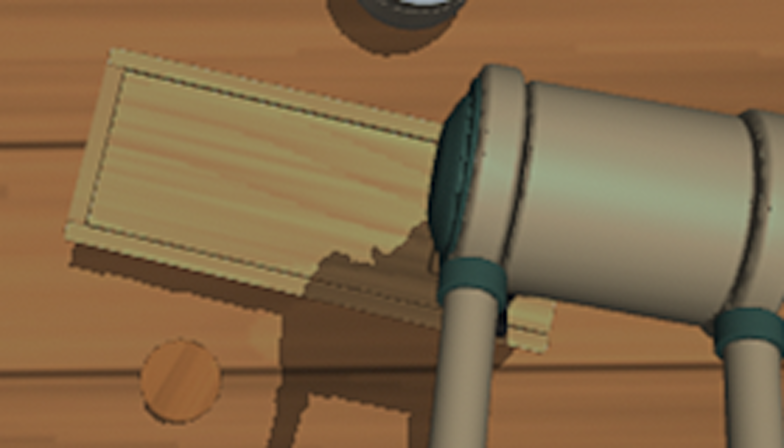

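send_rows --plan '[{"linear":[0.009,0.003,0.01],"delta_rot":[-0.6,0.6,0],"fingers":0},{"linear":[0,0,0.02],"delta_rot":[0,0,0],"fingers":0},{"linear":[0,0,0.02],"delta_rot":[0,0,0],"fingers":0},{"linear":[0,0,0.008],"delta_rot":[0,0,0],"fingers":0},{"linear":[0,0,0],"delta_rot":[0,0,0],"fingers":0}]'

```text
clock: 6.93
position: [0.6034, -0.0961, 0.1414]
ee_rot: [-0.002, 0.993, -0.122, -0.006]
contact_force: [-0.8, -0.1, -1.2]
width: -0.0
```

```bash
python3 -c "
from h import *
go((-146,-99,119))"
```

```text
t 6.93 case-frame tip [-143.9 -103.1  116.4]
turn [-0.16  0.7  -0.13] shift tool [-4.1  2.1 -2.5] F [-0.8 -0.1 -1.2] w -2.5902602165327455e-05
```

send_rows --plan '[{"linear":[-0.003,0.001,-0.0025],"delta_rot":[-0.1,0.6,0],"fingers":0},{"linear":[-0.005,0.001,0],"delta_rot":[0,0,0],"fingers":0},{"linear":[-0.005,0.001,0],"delta_rot":[0,0,0],"fingers":0},{"linear":[-0.005,0,0],"delta_rot":[0,0,0],"fingers":0},{"linear":[-0.005,0,0],"delta_rot":[0,0,0],"fingers":0}]'

```text
clock: 7.35
position: [0.5795, -0.0942, 0.1476]
ee_rot: [0.0, 0.993, -0.122, 0.003]
contact_force: [1.6, -0.8, -0.3]
width: -0.0001
```

```bash
python3 -c "
from h import *
go((-146,-53,119))"
```

```text
t 7.35 case-frame tip [-147.9  -79.4  122.6]
turn [ 0.01 -0.36 -0.11] shift tool [-26.4  -1.8   3.5] F [ 1.6 -0.8 -0.3] w -8.298490758243479e-05
```

send_rows --plan '[{"linear":[-0.005,0,0.001],"delta_rot":[0,-0.3,0],"fingers":0},{"linear":[-0.005,0,0.001],"delta_rot":[0,0,0],"fingers":0},{"linear":[-0.005,-0.001,0.001],"delta_rot":[0,0,0],"fingers":0},{"linear":[-0.005,-0.001,0],"delta_rot":[0,0,0],"fingers":0},{"linear":[-0.004,0,0],"delta_rot":[0,0,0],"fingers":0}]'

```text
clock: 7.77
position: [0.556, -0.0856, 0.1476]
ee_rot: [-0.0, 0.992, -0.122, 0.004]
contact_force: [3.2, 0.8, 0.1]
width: -0.0
```

```bash
python3 -c "
from h import *
go((-146,-53,119))
cv2.imwrite('pics/w4.png',manip.get_image('wrist')[:,:,::-1])
for th in [0,.3,.5,.7,.9]: print(th,proj('wrist',w(-106-43*np.cos(th),-59+43*np.sin(th),133)))"
```

```text
t 7.77 case-frame tip [-145.1  -54.6  122.6]
turn [-0.07 -0.46 -0.16] shift tool [-1.6  0.9  3.6] F [3.2 0.8 0.1] w -3.8546712032559046e-05
0 [[263.98746363 253.8971025 ]]
0.3 [[240.57085348 250.87035758]]
0.5 [[225.76941992 245.39089545]]
0.7 [[212.17318675 237.268958  ]]
0.9 [[200.25670452 226.6911372 ]]
```

View pics/w4.png

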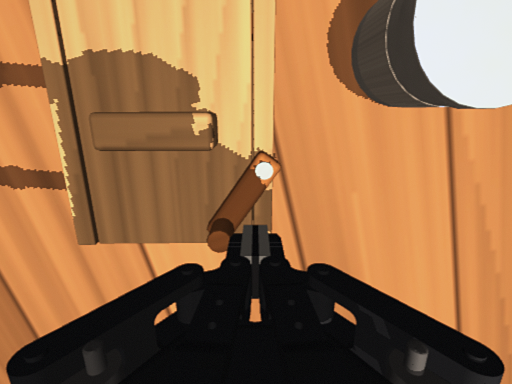

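send_rows --plan '[{"linear":[0.005,0.003,0.002],"delta_rot":[0,-0.4,0],"fingers":0},{"linear":[0.001,0.012,0.001],"delta_rot":[0,0,0],"fingers":0},{"linear":[0,0.01,0],"delta_rot":[0,0,0],"fingers":0},{"linear":[-0.012,0,0],"delta_rot":[0,0,0],"fingers":0},{"linear":[-0.015,0,0],"delta_rot":[0,0,0],"fingers":0},{"linear":[-0.008,0,0],"delta_rot":[0,0,0],"fingers":0},{"linear":[0,0,0],"delta_rot":[0,0,0],"fingers":0}]'

```text
clock: 8.4
position: [0.5162, -0.1077, 0.1413]
ee_rot: [-0.0, 0.992, -0.122, -0.006]
contact_force: [-1.0, 0.1, 0.5]
width: -0.0004
```

```bash
python3 -c "
from h import *
go((-124,-20,119))"
```

```text
t 8.4 case-frame tip [-176.2  -21.2  116.3]
turn [ 0.07  0.68 -0.14] shift tool [ -1.4 -52.2  -2.7] F [-1.   0.1  0.5] w -0.0004323995213778784
```

send_rows --plan '[{"linear":[0.005,-0.004,-0.003],"delta_rot":[0,0.6,0],"fingers":0},{"linear":[0,-0.008,0],"delta_rot":[0,0,0],"fingers":0},{"linear":[0,-0.006,0],"delta_rot":[0,0,0],"fingers":0},{"linear":[0,-0.005,0],"delta_rot":[0,0,0],"fingers":0},{"linear":[0,-0.005,0],"delta_rot":[0,0,0],"fingers":0},{"linear":[0,-0.005,0],"delta_rot":[0,0,0],"fingers":0}]'

```text
clock: 8.9
position: [0.527, -0.0809, 0.1444]
ee_rot: [0.007, 0.993, -0.121, -0.005]
contact_force: [-7.5, -6.0, 4.8]
width: -0.0
```

```bash
python3 -c "
from h import *
go((-124,-20,119))"
```

```text
t 8.9 case-frame tip [-147.5  -25.3  119.4]
turn [0.84 0.5  0.02] shift tool [ -5.3 -23.5   0.1] F [-7.5 -6.   4.8] w -2.237036001398909e-05
```

send_rows --plan '[{"linear":[0,0.003,0],"delta_rot":[0.8,0.5,0],"fingers":0}]'

```text
clock: 8.98
position: [0.5266, -0.0824, 0.1444]
ee_rot: [0.0, 0.993, -0.12, -0.0]
contact_force: [1.2, 0.4, -0.1]
width: 0.0002
```

```bash
python3 -c "
from h import *
go((-124,-20,119))
cv2.imwrite('pics/w5.png',manip.get_image('wrist')[:,:,::-1])
for th in [.5,.7,.9,1.1]: print(th,proj('wrist',w(-106-43*np.cos(th),-59+43*np.sin(th),133)))
print(proj('wrist',[w(-106,-59,113),w(-94,-32,122),w(-94,32,122)]))"
```

```text
t 8.98 case-frame tip [-149.1  -25.2  119.4]
turn [0.04 0.05 0.16] shift tool [ -5.2 -25.2   0.3] F [ 1.2  0.4 -0.1] w 0.0002334294370041123
0.5 [[279.22085747 239.15913081]]
0.7 [[265.77305967 230.62856561]]
0.9 [[254.21903678 219.55825017]]
1.1 [[245.01534754 206.22175816]]
[[315.2128276  160.8237878 ]
 [267.46855541 140.63314195]
 [141.83815937 140.42721458]]
```

View pics/w5.png

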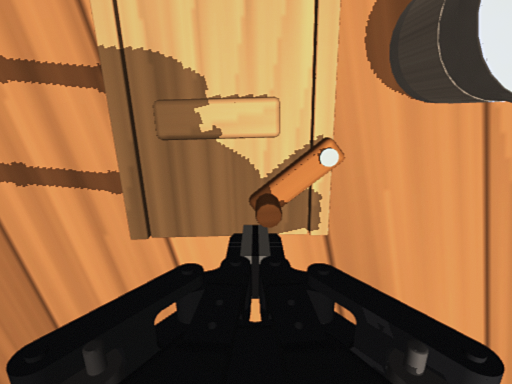

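send_rows --plan '[{"linear":[0.004,0.003,0],"delta_rot":[0,0,0],"fingers":0},{"linear":[0.004,0,0],"delta_rot":[0,0,0],"fingers":0},{"linear":[0,-0.003,0],"delta_rot":[0,0,0],"fingers":0},{"linear":[-0.001,-0.003,0],"delta_rot":[0,0,0],"fingers":0},{"linear":[-0.001,-0.003,0],"delta_rot":[0,0,0],"fingers":0}]'

```text
clock: 9.45
position: [0.536, -0.0798, 0.1445]
ee_rot: [0.0, 0.993, -0.12, 0.001]
contact_force: [-3.0, -3.2, 1.4]
width: -0.0001
```

```bash
python3 -c "
from h import *
go((-123,-25,119))"
```

```text
t 9.45 case-frame tip [-144.3  -33.8  119.5]
turn [ 0.04 -0.14  0.09] shift tool [ -8.7 -21.4   0.5] F [-3.  -3.2  1.4] w -6.961640512246253e-05
```

send_rows --plan '[{"linear":[-0.002,-0.003,0],"delta_rot":[0,0,0],"fingers":0},{"linear":[-0.0015,-0.003,0],"delta_rot":[0,0,0],"fingers":0},{"linear":[-0.001,-0.003,0],"delta_rot":[0,0,0],"fingers":0}]'

```text
clock: 9.7
position: [0.5325, -0.0694, 0.1443]
ee_rot: [0.001, 0.993, -0.12, -0.0]
contact_force: [-2.1, -1.3, 0.6]
width: 0.0001
```

```bash
python3 -c "
from h import *
go((-123,-25,119))
cv2.imwrite('pics/w6.png',manip.get_image('wrist')[:,:,::-1])
for th in [.7,.9,1.1,1.3,1.57]: print(th,proj('wrist',w(-106-43*np.cos(th),-59+43*np.sin(th),133)))
print(proj('wrist',[w(-106,-59,113),w(-94,-32,122),w(-94,32,122)]))"
```

```text
t 9.7 case-frame tip [-135.1  -27.8  119.3]
turn [ 0.13 -0.01  0.12] shift tool [ -2.8 -12.1   0.3] F [-2.1 -1.3  0.6] w 9.791859933734423e-05
0.7 [[261.10267832 257.87360283]]
0.9 [[249.84078506 247.47509801]]
1.1 [[240.85446107 234.95830584]]
1.3 [[234.55877053 220.67076047]]
1.57 [[230.96357913 199.37166713]]
[[309.47938563 188.27064996]
 [262.67716051 171.02235281]
 [140.85099911 170.82452997]]
```

View pics/w6.png

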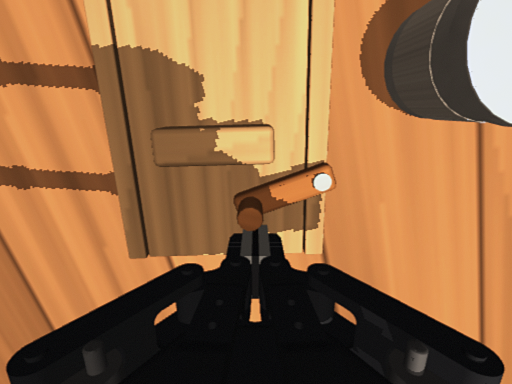

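send_rows --plan '[{"linear":[-0.001,-0.003,0],"delta_rot":[0,0,0],"fingers":0},{"linear":[-0.001,-0.003,0],"delta_rot":[0,0,0],"fingers":0},{"linear":[0,-0.002,0],"delta_rot":[0,0,0],"fingers":0}]'

```text
clock: 10.0
position: [0.5321, -0.0591, 0.1442]
ee_rot: [0.0, 0.993, -0.12, -0.0]
contact_force: [-1.4, -1.2, 0.2]
width: -0.0003
```

send_rows --plan '[{"linear":[0,-0.0015,0],"delta_rot":[0,0,0],"fingers":0},{"linear":[0,-0.0015,0],"delta_rot":[0,0,0],"fingers":0}]'

```text
clock: 10.17
position: [0.5331, -0.0552, 0.1442]
ee_rot: [-0.0, 0.993, -0.12, 0.0]
contact_force: [-1.5, -1.2, 0.6]
width: 0.0002
```

```bash
python3 -c "
from h import *
go((-121,-24,119))"
```

```text
t 10.17 case-frame tip [-121.2  -25.   119.2]
turn [-0.01 -0.02  0.13] shift tool [-1.  -0.2  0.2] F [-1.5 -1.2  0.6] w 0.000234890340130426
```

Light force still; creep on to the stop.

send_rows --plan '[{"linear":[0,-0.001,0],"delta_rot":[0,0,0],"fingers":0},{"linear":[0,-0.001,0],"delta_rot":[0,0,0],"fingers":0}]'

```text
clock: 10.33
position: [0.5332, -0.0548, 0.1442]
ee_rot: [0.002, 0.993, -0.119, -0.0]
contact_force: [-2.7, -4.3, 0.9]
width: 0.0001
```

```bash
python3 -c "
from h import *
go((-121,-24,119))
cv2.imwrite('pics/w7.png',manip.get_image('wrist')[:,:,::-1])"
```

```text
t 10.33 case-frame tip [-120.8  -25.   119.2]
turn [ 0.25 -0.    0.24] shift tool [-1.   0.2  0.2] F [-2.7 -4.3  0.9] w 6.924122685308684e-05
```

View pics/w7.png

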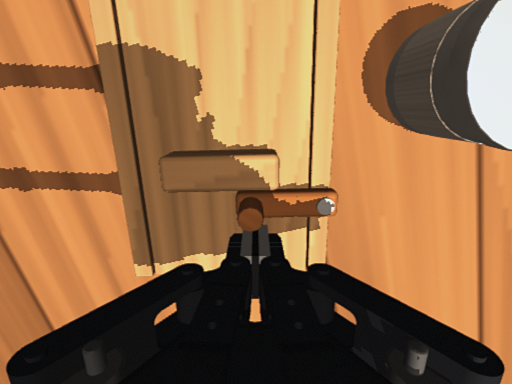

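send_rows --plan '[{"linear":[0,0.01,0],"delta_rot":[0,0,0],"fingers":0},{"linear":[0,0.02,0],"delta_rot":[0,0,0],"fingers":0},{"linear":[0,0.01,-0.03],"delta_rot":[0,0,0],"fingers":0},{"linear":[0,0.01,-0.03],"delta_rot":[0,0,0],"fingers":0},{"linear":[0,0.03,-0.03],"delta_rot":[0,0,0],"fingers":0},{"linear":[0,0.04,0],"delta_rot":[0,0,0],"fingers":0},{"linear":[0,0.04,0],"delta_rot":[0,0,0],"fingers":0},{"linear":[0,0.04,0],"delta_rot":[0,0,0],"fingers":0},{"linear":[0,0.04,0],"delta_rot":[0,0,0],"fingers":0},{"linear":[0,0,0],"delta_rot":[0,0,0],"fingers":0}]'

```text
clock: 11.22
position: [0.4806, -0.2982, 0.2392]
ee_rot: [0.001, 0.993, -0.117, 0.009]
contact_force: [1.1, 0.7, 0.6]
width: -0.0004
```

```bash
python3 -c "
from h import *
go((-121,-24,119))
im=manip.get_image('top');cv2.imwrite('pics/t8.png',cv2.resize(im[:,:,::-1],(800,600)))
print('predicted if unmoved 800px',proj('top',[w(160,-65,100),w(160,65,100),w(-160,-65,100),w(-160,65,100),w(-106,-59,113),w(-106,-16,133),w(-94,-32,122),w(-94,32,122)])/.64)"
```

```text
t 11.22 case-frame tip [-369.6  -32.4  214.2]
turn [ 0.02 -0.99  0.48] shift tool [  -8.  -248.7   95. ] F [1.1 0.7 0.6] w -0.0003865730615486525
predicted if unmoved 800px [[280.57855266 245.14877919]
 [253.4945091  352.78054818]
 [546.71439857 306.68442729]
 [523.36763876 416.47283873]
 [502.01479376 300.05622177]
 [496.60707372 335.55030281]
 [487.83535349 319.92140769]
 [475.66155173 375.15671686]]
```

View pics/t8.png

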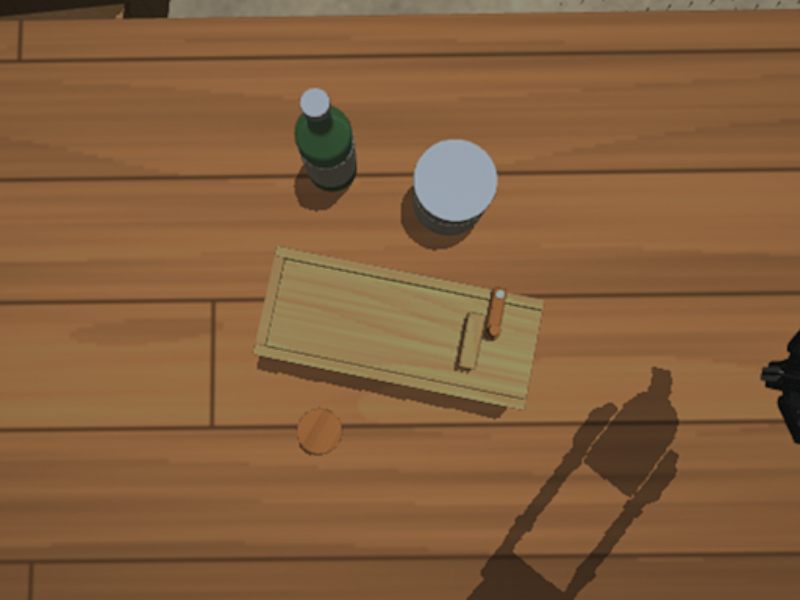

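```bash
python3 -c "
from rig import manip
print(manip.sign_off(), manip.get_state()['clock'])"
```

```text
the job is handed in; nothing more can be done
the job is handed in; nothing more can be done
```

The lid is fully home, the turn button lies square across it behind the batten, and the job is handed in. I used closed fingertips throughout. The move log ended at about 11.2 s, with the arm standing well clear.

- **Lid:** I pushed the batten until it stalled, with the force steady at about 6 N. The fingertip was then where the closed batten position puts it, and the final top view shows the lid flush with the case end.
- **Button:** I swung it in two pushes on the peg. It stopped with the contact force rising to about 5 N, and the last wrist and top pictures show the bar parallel to the batten.
- **Case moved slightly:** The second push on the peg first caught it at a corner, with about 10 N horizontal force, and nudged the case by roughly 7 mm. I moved the fingers over and pushed more gently after that. The limit is 40 mm.
- **Bystanders:** The bottle, tin and bung appear at the same pixels in the final top view as in the first one.

The sign-off gives no verdict, and I judged the button's final angle by eye from the pictures rather than measuring it.

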